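# Load hung temperature loggers and the reference probe into a calibrator

### The arm

A 6-joint arm with a two-finger parallel gripper is mounted at the origin on the work surface. World frame = base frame: x ahead of the robot, y to its left, z up, the work surface at z = 0. Lengths are in m, angles in degrees, forces in N, time in s.
With the tool pointing down it reaches from about 0.375 to 0.9 m from the base axis. Payload 3.1 kg.
Tool frame: the origin (TCP) lies midway between the tips of the shut fingers; the grasp point (between the pads) lies 19 mm behind it; z points along the fingers, y is the line along which they close (so a half turn about z gives the same grasp; the last joint's range is limited). The gripper opens to 87 mm and grips with 3 to 60 N. Pads are 19 mm wide; open, the fingers measure 117 mm over their backs; the gripper's body (75 mm by 190 mm) begins 51 mm behind the grasp point.
Start: joints at [-79.383, 30.224, 82.088, -0, 67.689, -10.227], TCP at [0.222, -0.584, 0.223] pointing down, gripper open.
Joint ranges: [-176.69, 176.69], [-43.24, 126.21], [12.49, 139.97], [-82, 262], [0, 151.66], [-163.58, 163.58]. Speed limits (degrees/s): [159.86, 159.86, 180, 180, 180, 180].

### API

Orientations are given as a 3x3 rotation matrix whose columns are the frame's x, y, z axes.
In Python, from rig import read_state, optics, bot gives the robot as it stands. The module is installed in compiled form; this text tells all that it offers.
- The arm moves only by the tool send_rows, never from a script. Its argument "commands" is a list of rows, each a list of 7 numbers: the turn, a rotation vector about the tool's x, y, z in units of 5 degrees (1.0 is 5 degrees), then the shift along the tool's x, y, z in units of 30 mm (1.0 is 30 mm), then the opening, from 0 (shut) to 1 (fully open). In form: [[rx, ry, rz, tx, ty, tz, gripper], ...]. A call has 1 to 20 rows; each row is the pose to reach, as a shift and turn from the pose commanded when the call began, along the tool's axes at that moment; what a row does not reach only later rows make up. A row lasts 1/12 s, in which the tool goes at most 41.7 mm and 7.16 degrees, less where a joint would pass 70% of its speed; a pose out of reach is approached as far as the arm can. A call with a gripper value outside its range is refused whole. The fingers move at their own pace and stop on an object; the grip force is fixed at half the most. Time passes only in rows, so rows that repeat a pose let the fingers close. It gives the time, the measured TCP pose, the force, the opening and the grip force at its end, in the units of the state.
- read_state(): the state, without advancing time (a new reading comes with each control period).
- optics.capture(name): name is "scene" or "side" or "wrist"; returns a dict with "image" (420x560x3 uint8, blue, green, red), "intrinsics" (3x3 intrinsics, pixels), "extrinsics" (4x4, takes a point from world to camera coordinates); the wrist camera has in their place "T_tool_cam" (4x4, takes a point from camera to tool coordinates, whose origin is the TCP and whose axes are the flange's). Camera axes: x right, y down, z forward; pixel columns grow to the right and rows downward; lengths in m; the calibration is good to about 2 mm. The wrist camera is an equidistant fisheye: a pixel r from the principal point sees the ray r / f radians off the axis. A picture is of the moment at which its call begins: read the wrist's pose just before it. There is no depth.
- bot.hand_in(): hands the job in; it is judged then, once.
The state is a dict: "time_s": time; "joint_positions": joint angles; "qvel": joint speeds; "tau": joint torques, N m; "position": TCP position; "tcp_rot": TCP orientation; "force": force on the tool from outside, world axes, zero at the start; "moment": the same for the moment, N m; "opening": opening from 0.0 (shut) to 1.0 (fully open); "grasp_force": force on a finger pad.
Only numpy, scipy, OpenCV 4.12 (cv2) and the standard library are available. Lean on these libraries where they do the work, as an engineer would, in place of code of your own. Each camera call takes 0.05 s, during which the arm holds its last target. There are 200 camera calls.

### The job

The temperature loggers hanging on the rack are due for calibration: slide each one up on its keyhole until the stud head is at the wide end, lift it off without forcing it, and stand it upright and wholly on the calibrator's aluminium plate. Find the reference probe among the odds and ends in the crate and lay it in the calibrator's cradle, with everything else left in the crate. When all of that is in place, press the start button, and do not disturb the other things on the bench.

Things in the scene. Friction and masses are not known exactly. Their poses are not given: they have to be found in the camera images.
- rack: Fixed low open aluminium frame, 400 mm wide (y), front facing its -x; origin under its middle on the bench. Two level bars, front faces at x = -10 mm: upper from z = 80 to 110 mm (the top), lower from 35 to 55. Posts at y = +-190 on 10 mm high feet from x = -53 to +77. Four headed studs stick out of the upper bar at y = -132, -44, 44, 132, z = 95: a logger on each, or none.
- stud_1 (a point): Where the axis of the first stud meets the upper bar's front face: rack x = -10, y = -132, z = 95 mm; axes as the rack's, the stud points to -x. Steel shank 8 mm thick, 5.5 mm long, then a round head 16 mm across, 4 mm thick. It hangs logger_1: to take a logger off, raise it 25.5 mm from hanging (+-2 mm), which centres the head in the wide end, then draw it straight to -x; 15 mm frees it.
- logger_1: Temperature logger, may be absent (None). White box 44 deep (x), 52 wide (y), 80 mm tall, about 160 g; origin at centre of underside, display to -x. Keyhole in its back (x = +22), at y = 0: wide opening 22 mm square, z = 29 to 51 mm, slot 11 mm wide above it up to z = 69.5; wall 4 mm, pocket behind it 9 mm deep. Hanging: stud axis at its z = 65.5, back at the bars, underside 29.5 mm above bench.
- logger_2: Temperature logger exactly like logger_1, hanging on the stud at the rack's y = -44 mm; may be absent (None). It can be gripped across its 52 mm width (y); 36 mm are free between neighbours on the rack.
- logger_3: Temperature logger exactly like logger_1, hanging on the stud at the rack's y = 44 mm; may be absent (None). It can be gripped across its 52 mm width (y); 36 mm are free between neighbours on the rack.
- logger_4: Temperature logger exactly like logger_1, hanging on the stud at the rack's y = 132 mm; may be absent (None). It can be gripped across its 52 mm width (y); 36 mm are free between neighbours on the rack.
- calibrator: Fixed bench instrument, cream housing, 205 mm deep (x -105 to +100), 282 mm wide (y -140 to +142), top at z = 45 mm, front facing -x; origin on the bench. On top: aluminium plate (point plate), probe cradle on its -y side (point cradle), and along the front edge a flat display and the start button at x = -80, y = -75 mm.
- plate (a point): Centre of the top face of the calibrator's aluminium plate, 140 mm (x) by 210 mm (y), 50 mm above the bench, flat, no rim; axes as the calibrator's. Four loggers fit, for example at x = +-34, y = +-50 mm from here.
- cradle (a point): Middle of the cradle, at the level where the handle's underside rests, 55 mm above the bench; axes as the calibrator's; the probe lies along x, either way round. Two black saddles, 12 mm long, at x = -55 and +55 mm from here: flat floor 26 mm wide, 10 mm above the housing, side walls 16 mm high leaning out 25 degrees. Between them fingers have room down to the housing, 10 mm below this point.
- start (a joint): The start button: a small upright black push button of 24 mm diameter on a grey base; value in m, 0 released, pressed straight down by up to 6 mm against a spring, about 5 N when fully down; springs back.
- start_top (a point): Centre of the top face of the start button when released.
- crate: Fixed open grey plastic crate, outside 205 mm (x) by 294 mm (y), 50 mm high, walls and floor 5 mm; origin under its centre on the bench. It holds the probe, tube, bar, slide box and fitting, lying side by side about 56 mm apart, in varying order (the probe never outermost), all roughly along the crate's x.
- probe: Reference probe, the only thing in the crate with a thick handle and a thin stem: 150 mm long along its x, about 100 g. Black square handle 22 x 22 mm from x = -75 to -13 mm, round steel stem 14 mm thick from x = -13 to +75 mm; axis at z = 11 mm. Origin at mid-length on the level of the handle's underside. Centre of mass near x = -25 mm.
- tube: Capped clear plastic tube in the crate, 27 mm thick, 95 mm long along x (from -44 to +50 mm), origin at mid-length on its underside. Stays in the crate.
- bar: Plain square steel bar in the crate, 100 mm long (x), 16 x 16 mm, origin at the centre of its underside. Stays in the crate.
- slidebox: White plastic slide box in the crate, 84 mm long (x), 30 mm wide, 28 mm high, origin at the centre of its underside. Stays in the crate.
- fitting: Brass hose fitting in the crate, 82 mm long (x), 26 mm square body 30 mm long in the middle, 18 mm thick barbed ends, origin at the centre of its underside. Stays in the crate.
- timer: Bystander: flat white timer lying on the bench, 55 x 65 x 22 mm; origin at the centre of its underside. Leave alone.
- reagent: Bystander: brown bottle, 68 mm in diameter, 150 mm high, origin at the centre of its base. Leave alone.
- jar: Bystander: white jar, 64 mm in diameter, 75 mm high, origin at the centre of its base. Leave alone.
- spray: Bystander: white spray bottle, 66 mm in diameter, 175 mm high, origin at the centre of its base. Leave alone.
There are look-alikes about, which are no part of the job. What is shaped like the probe but brown is not meant. Leave any blue look-alike of the logger_3 alone.

How it is judged:
By the outcome, as a careful person would: the job done as asked, in the order asked, and still so for the second after the job is handed in, with the robot touching nothing.
Of logger_1, logger_2, logger_3, logger_4 only 2 to 4 are there at a start; the rules pass over those that are not, and their reading is None.
At some moment in a run one of probe may be knocked a few centimetres aside while the robot is not near it.
Once in a run the grip may slacken for a moment while it holds something.
It also fails if it takes over 210 s, if anything falls off the work surface, if the arm or the gripper's body presses on something with over 40 N, if the wrist force passes 120 N, or if a joint passes its speed limit or range.

## Working session

There is one attempt and no reset: what is moved stays moved. The work goes in short steps, Python scripts to look and compute and a tool call to move; the robot and the scene stay as the last step left them, time stands still between calls to the robot, and variables do not carry over. Pictures are saved under pics/ and viewed, at most 14 in all, crops included, and the job is handed in when it is done.

Besides the shell and the picture viewer there is one more tool, called after "Emit:" by a JSON object that holds its "op" and its "data", one argument or row to a line. send_rows: Moves the arm, as the interface text tells. Its arguments: {"type":"object","properties":{"commands":{"type":"array","items":{"type":"array","items":{"type":"number"}}}},"required":["commands"]}

```bash
mkdir -p pics
python3 - <<'E'
from rig import read_state, optics
import cv2,numpy as np
s=read_state();print(s)
for n in ["scene","side","wrist"]:
    c=optics.capture(n);cv2.imwrite(f"pics/{n}0.png",c["image"])
    print(n,c["intrinsics"].tolist(),np.round(c.get("extrinsics",c.get("T_tool_cam")),4).tolist())
E
```

```text
{'time_s': 0.0, 'joint_positions': array([-7.93844577e+01,  3.02782544e+01,  8.21557162e+01,  2.43396721e-04,
        6.76889706e+01, -1.02294159e+01]), 'qvel': array([-0.00576971, -0.03432433,  0.029577  ,  0.01848703, -0.05151054,
        0.06275567]), 'tau': array([ 2.77575697e-05, -4.40037096e+01, -1.76594210e+01,  6.34410605e-02,
        5.82223583e-02, -1.58458406e-04]), 'position': array([ 0.22227164, -0.58336518,  0.22158298]), 'tcp_rot': array([[ 9.34547398e-01,  3.55838456e-01, -3.91418994e-04],
       [ 3.55838463e-01, -9.34545096e-01,  2.10972931e-03],
       [ 3.84924119e-04, -2.11092397e-03, -9.99997698e-01]]), 'force': array([ 0.40373321,  0.01392355, -0.98820252]), 'moment': array([-0.01335071,  0.01253851, -0.00099084]), 'grasp_force': 0.0, 'opening': 1.0004356589106602}
scene [[535.5604810787378, 0.0, 277.4646261572541], [0.0, 535.5604810787378, 223.36627205067023], [0.0, 0.0, 1.0]] [[0.7355, 0.6775, 0.008, -0.4361], [0.4976, -0.532, -0.6851, -0.1648], [-0.46, 0.5078, -0.7284, 1.7425], [0.0, 0.0, 0.0, 1.0]]
side [[430.86144851079746, 0.0, 288.57329131748145], [0.0, 430.86144851079746, 210.9530008700378], [0.0, 0.0, 1.0]] [[-0.9193, -0.3936, -0.0033, 0.5144], [-0.2837, 0.6683, -0.6877, 0.1587], [0.2729, -0.6312, -0.726, 1.3788], [0.0, 0.0, 0.0, 1.0]]
wrist [[325.19226210127806, 0.0, 281.9016208658682], [0.0, 325.19226210127806, 206.10306695752084], [0.0, 0.0, 1.0]] [[-0.0007, -0.9664, -0.257, 0.0704], [1.0, -0.0007, -0.0, -0.0002], [-0.0001, -0.257, 0.9664, -0.1614], [0.0, 0.0, 0.0, 1.0]]
```

View pics/scene0.png

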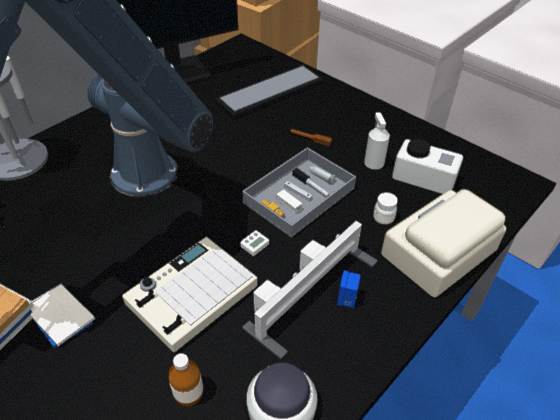

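View pics/side0.png

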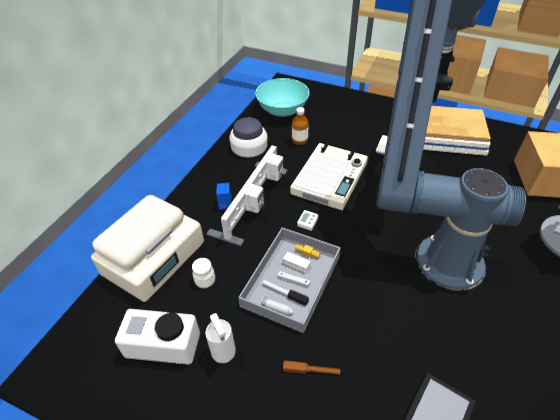

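View pics/wrist0.png

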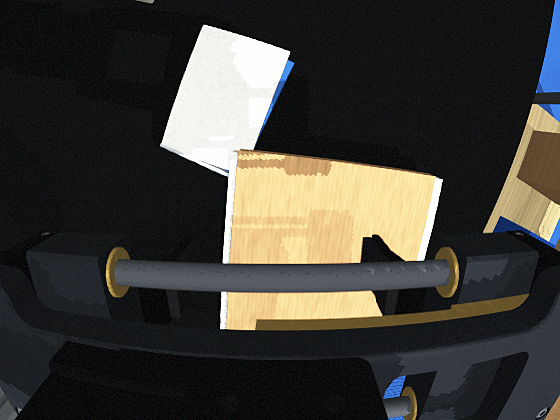

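The scene view shows the calibrator at (190,290), the crate at (300,190), and the rack from (260,325) to (358,225). Two white loggers hang on the rack, near (267,296) and (312,255). The dark-handled probe is in the crate near (308,180). The side view agrees: rack (250,195), calibrator (330,175), crate (290,280). The wrist camera sees only books. Next I'll crop and enlarge the two overviews.

Run:
```python
import cv2
a=cv2.imread("pics/scene0.png")[135:355,115:385];cv2.imwrite("pics/sc.png",cv2.resize(a,None,fx=2.7,fy=2.7,interpolation=cv2.INTER_CUBIC))
b=cv2.imread("pics/side0.png")[130:330,200:380];cv2.imwrite("pics/sd.png",cv2.resize(b,None,fx=3,fy=3,interpolation=cv2.INTER_CUBIC))
```

```text
(no output)
```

View pics/sc.png

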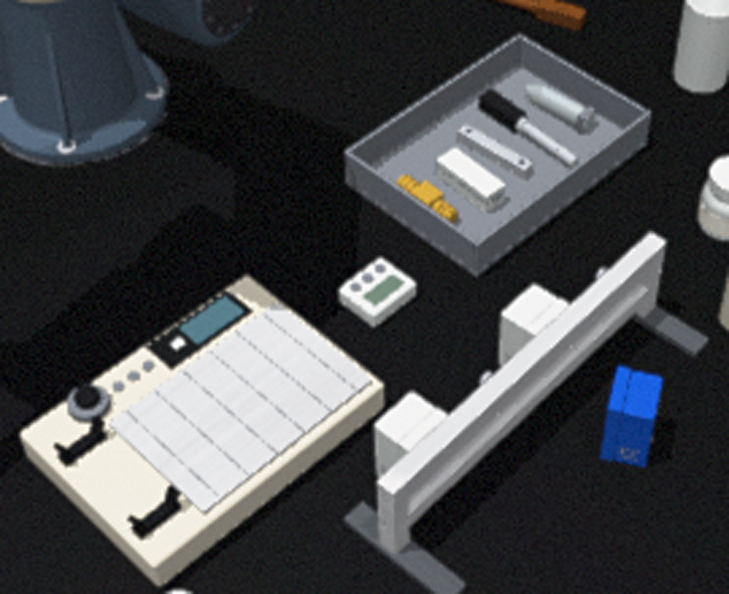

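View pics/sd.png

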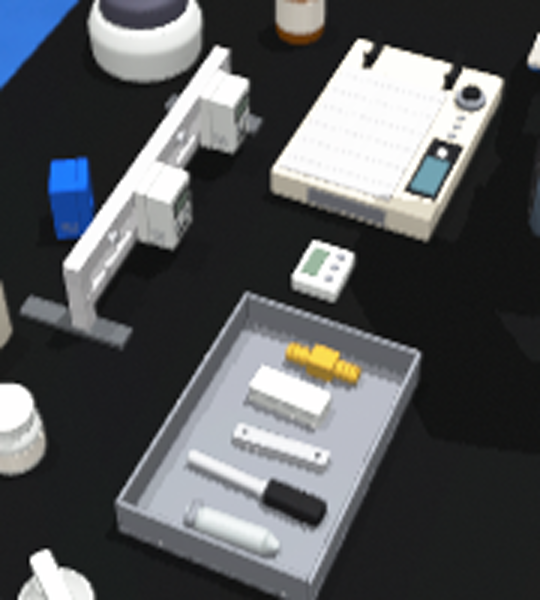

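Scene crop: there are loggers on studs 1 and 3, at (410,430) and (533,320), and bare studs 2 and 4. The probe's black handle is at (500,110) with the stem tip at (573,158), fourth in the row; the cradle saddles are at (80,445) and (155,512) and the button at (88,395). The side crop agrees, with the probe from (318,505) to (192,458). Triangulating now.

```bash
cat > h.py <<'E'
import numpy as np, cv2
from rig import read_state, optics
K={'scene':np.array([[535.5604810787378,0,277.4646261572541],[0,535.5604810787378,223.36627205067023],[0,0,1]]),
'side':np.array([[430.86144851079746,0,288.57329131748145],[0,430.86144851079746,210.9530008700378],[0,0,1]])}
def ext():
    return {n:optics.capture(n)["extrinsics"] for n in K}
def ray(n,uv,E):
    R,t=E[n][:3,:3],E[n][:3,3]; d=R.T@np.linalg.solve(K[n],[*uv,1]); return -R.T@t,d/np.linalg.norm(d)
def onz(o,d,z): return o+d*(z-o[2])/d[2]
def tri(rays):
    A=sum(np.eye(3)-np.outer(d,d) for o,d in rays); b=sum((np.eye(3)-np.outer(d,d))@o for o,d in rays)
    p=np.linalg.solve(A,b); r=max(np.linalg.norm(np.cross(p-o,d)) for o,d in rays); return p,r
Kw=np.array([325.19226,281.90162,206.10307])
def wrist(name=None):
    s=read_state(); c=optics.capture("wrist")
    if name: cv2.imwrite(f"pics/{name}.png",c["image"])
    T=np.eye(4);T[:3,:3]=s["tcp_rot"];T[:3,3]=s["position"]
    return c["image"],T@c["T_tool_cam"]
def wray(uv,M):
    v=(np.array(uv,float)-Kw[1:])/Kw[0]; th=np.linalg.norm(v); v=v/max(th,1e-9)
    d=np.array([*(v*np.sin(th)),np.cos(th)]); return M[:3,3],M[:3,:3]@d
def wproj(p,M):
    q=M[:3,:3].T@(np.array(p)-M[:3,3]); th=np.arctan2(np.hypot(q[0],q[1]),q[2]); a=np.arctan2(q[1],q[0])
    return Kw[1:]+Kw[0]*th*np.array([np.cos(a),np.sin(a)])
def cmd(p,R=None):
    """units for a move to world p (and rotation R) from present tool pose"""
    from scipy.spatial.transform import Rotation as Ro
    s=read_state(); t=s["tcp_rot"].T@(np.array(p)-s["position"])/.03
    r=np.zeros(3) if R is None else Ro.from_matrix(s["tcp_rot"].T@R).as_rotvec(degrees=True)/5
    return np.round(r,3),np.round(t,3)
E
python3 - <<'E'
from h import *
E=ext()
f=lambda p:(p[0]/2.7+115,p[1]/2.7+135)
g=lambda p:(p[0]/3+200,p[1]/3+130)
P={'cal f-y':((21,437),(500,75)),'cal f+y':((249,276),(428,222)),'cal b+y':((383,382),(272,180)),'cal b-y':((158,562),(362,40)),
'cr --':((346,155),(419,353)),'cr -+':((520,36),(310,580)),'cr ++':((649,114),(118,503)),'cr +-':((478,250),(249,294)),
'bar+y':((655,235),(70,265)),'bar-y':((385,482),(220,48)),'handle end':((490,103),(318,505)),'tip':((572,158),(192,458)),'button':((88,395),(470,93)),
'bottle':((0,0),(0,0))}
for k,(a,b) in P.items():
    if k=='bottle':continue
    p,r=tri([ray('scene',f(a),E),ray('side',g(b),E)]);print(k,p.round(4),round(r,4))
# approximate bystanders
for k,a,z in [('timer',(255,241),.022),('jar',(386,200),.075),('reagent top',(180,362),.15),('spray top',(379,118),.175)]: print(k,onz(*ray('scene',a,E),z).round(3))
E
```

```text
cal f-y [ 0.3834 -0.3543  0.0431] 0.0026
cal f+y [ 0.3863 -0.0695  0.0381] 0.0019
cal b+y [ 0.5822 -0.0703  0.0322] 0.0008
cal b-y [ 0.5765 -0.3536  0.0413] 0.0056
cr -- [0.3338 0.1238 0.0436] 0.0027
cr -+ [0.3411 0.415  0.0462] 0.003
cr ++ [0.5408 0.4101 0.0441] 0.0031
cr +- [0.5346 0.117  0.0407] 0.005
bar+y [0.6956 0.2059 0.11  ] 0.0007
bar-y [ 0.7022 -0.1886  0.1105] 0.0004
handle end [0.3715 0.3227 0.0164] 0.0055
tip [0.5059 0.3182 0.0151] 0.0015
button [ 0.4036 -0.2864  0.0595] 0.0012
timer [0.486 0.022 0.022]
jar [0.686 0.363 0.075]
reagent top [ 0.687 -0.402  0.15 ]
spray top [0.508 0.555 0.175]
```

The axes are nearly world-aligned, with the rack at about +1°. I'll move to an overview pose above calibrator, rack and crate.

Run:
```python
from h import *
R=np.diag([1.,-1,-1])
print(cmd([.50,-.06,.30],R))
```

```text
(array([-0.012, -0.   ,  4.169]), array([ 14.862, -13.025,  -2.582]))
```

Emit:
{"op": "send_rows", "data": {
  "commands": [
    [0,0,0,0,0,-2.6,1],
    [0,0,0,0,0,-2.6,1],
    [0,0,4.17,14.86,-13.0,-2.6,1],
    [0,0,4.17,14.86,-13.0,-2.6,1],
    [0,0,4.17,14.86,-13.0,-2.6,1],
    [0,0,4.17,14.86,-13.0,-2.6,1],
    [0,0,4.17,14.86,-13.0,-2.6,1],
    [0,0,4.17,14.86,-13.0,-2.6,1],
    [0,0,4.17,14.86,-13.0,-2.6,1],
    [0,0,4.17,14.86,-13.0,-2.6,1],
    [0,0,4.17,14.86,-13.0,-2.6,1],
    [0,0,4.17,14.86,-13.0,-2.6,1],
    [0,0,4.17,14.86,-13.0,-2.6,1],
    [0,0,4.17,14.86,-13.0,-2.6,1],
    [0,0,4.17,14.86,-13.0,-2.6,1],
    [0,0,4.17,14.86,-13.0,-2.6,1],
    [0,0,4.17,14.86,-13.0,-2.6,1],
    [0,0,4.17,14.86,-13.0,-2.6,1],
    [0,0,4.17,14.86,-13.0,-2.6,1],
    [0,0,4.17,14.86,-13.0,-2.6,1]
  ]
}}

```text
time_s: 1.92
position: [0.4997, -0.0621, 0.3004]
tcp_rot: [[1.0, -0.001, -0.001], [-0.001, -1.0, -0.001], [-0.001, 0.001, -1.0]]
force: [-1.1, -0.5, 0.0]
opening: 0.998
grasp_force: 0.0
```

Run:
```python
from h import *
im,M=wrist("w1");np.save("w1.npy",M);s=read_state();print(s["position"],s["tcp_rot"].round(4))
cv2.imwrite("pics/w1b.png",cv2.resize(im,(800,600),interpolation=cv2.INTER_CUBIC))
```

```text
[ 0.49962914 -0.06240094  0.3004553 ] [[ 1.0e+00 -2.1e-03 -6.0e-04]
 [-2.1e-03 -1.0e+00 -4.0e-04]
 [-6.0e-04  4.0e-04 -1.0e+00]]
```

View pics/w1b.png

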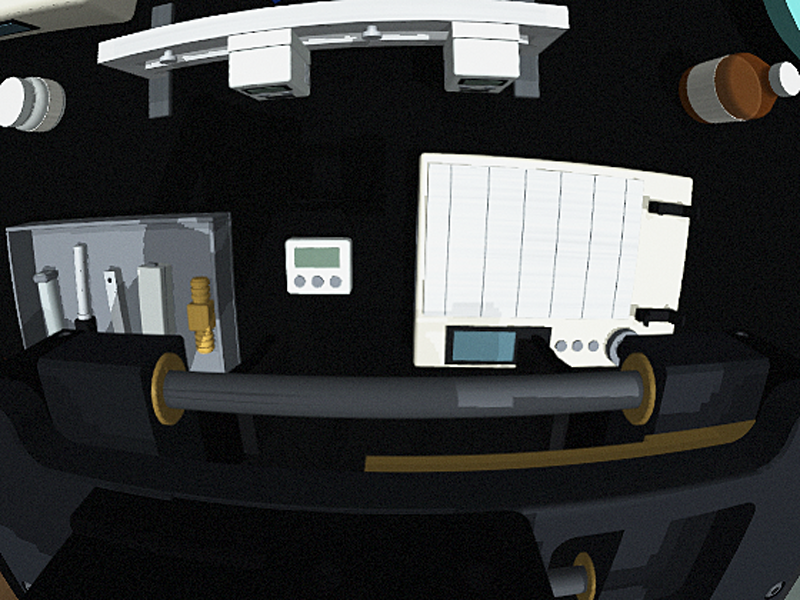

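The wrist view (800 px wide) shows logger 3 at (268,65) and logger 1 at (482,60) on the rack. The plate runs from (425,163) to (645,318), with saddles at (668,208) and (655,316). The probe stem is at (82,285). A second, closer view is next.

Emit:
{"op": "send_rows", "data": {
  "commands": [
    [0,0,0,3.0,0,1.0,1],
    [0,0,0,3.0,0,1.0,1],
    [0,0,0,3.0,0,1.0,1],
    [0,0,0,3.0,0,1.0,1],
    [0,0,0,3.0,0,1.0,1]
  ]
}}

```text
time_s: 2.38
position: [0.5893, -0.0623, 0.2698]
tcp_rot: [[1.0, -0.002, -0.003], [-0.002, -1.0, 0.0], [-0.003, -0.0, -1.0]]
force: [-0.9, 0.9, 0.4]
opening: 0.999
grasp_force: 0.0
```

Run:
```python
from h import *
im,M=wrist("w2");np.save("w2.npy",M);s=read_state();print(s["position"])
cv2.imwrite("pics/w2b.png",cv2.resize(im,(800,600),interpolation=cv2.INTER_CUBIC))
```

```text
[ 0.58883814 -0.06199452  0.27034269]
```

View pics/w2b.png

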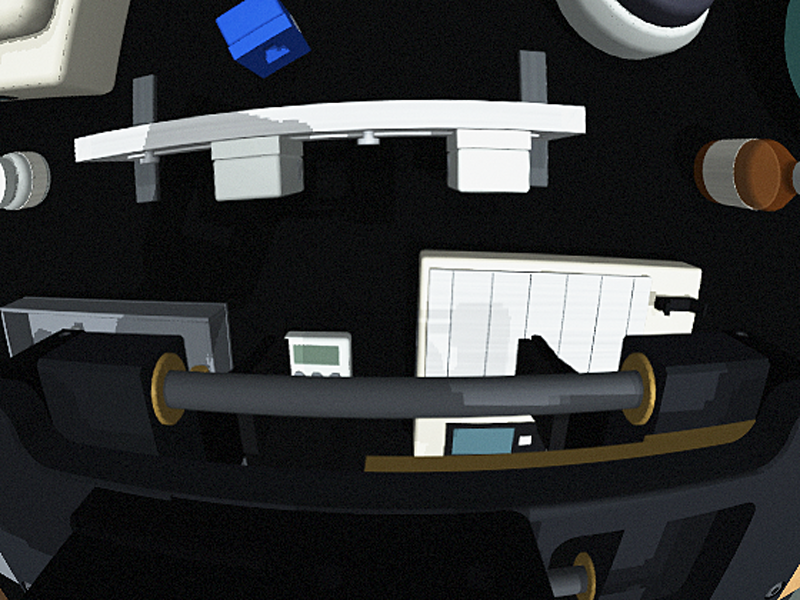

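In w2 the logger tops run from (448,140) to (529,191) for logger 1 and from (214,150) to (303,199) for logger 3. I'll zoom both views in one picture to read the corners.

Run:
```python
from h import *
a=cv2.imread("pics/w1.png")[0:75,155:375];b=cv2.imread("pics/w2.png")[75:150,145:375][:, :220]
o=np.vstack([cv2.resize(x,(792,270),interpolation=cv2.INTER_CUBIC) for x in (a,b)])
cv2.imwrite("pics/z.png",o)
```

```text
(no output)
```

View pics/z.png

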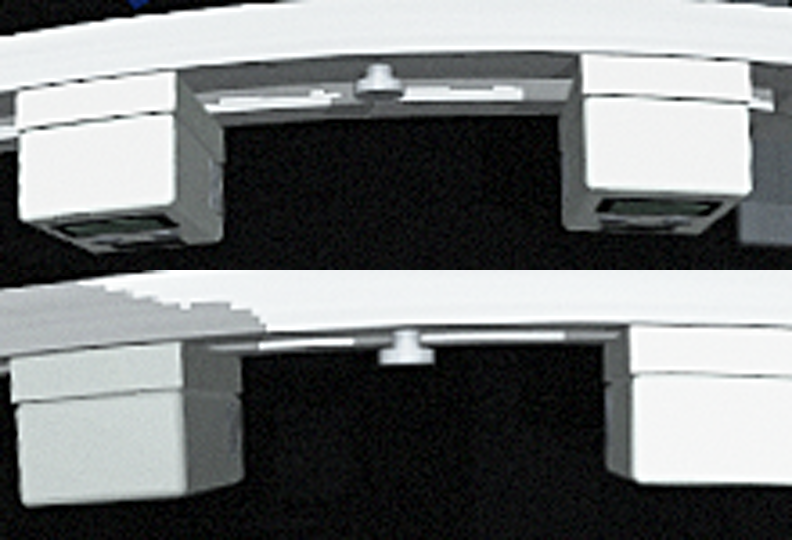

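Zoom read: logger 3's top corners are at (20,221), (178,205), (17,92), (176,72) in w1. Logger 1's are at (588,190), (750,193), (582,55), (749,58). Stud 2's head is at (380,90). I'll triangulate these with their w2 matches.

Run:
```python
from h import *
M1,M2=np.load("w1.npy"),np.load("w2.npy")
a=lambda p:(p[0]/3.6+155-.4,p[1]/3.6-.4); b=lambda p:(p[0]/3.6+145-.4,(p[1]-270)/3.6+75-.4); v=lambda p:(p[0]/1.4286,p[1]/1.4286)
P={'3fl':(a((20,221)),b((22,506))),'3fr':(a((178,205)),b((187,495))),'3bl':(a((17,92)),b((11,357))),'3br':(a((176,72)),b((183,343))),
'1fl':(a((588,190)),b((634,483))),'1fr':(a((750,193)),v((529,191))),'1bl':(a((582,55)),b((630,326))),'stud2':(a((380,92)),b((407,357))),
'plate b+y':(v((425,163)),v((428,268))),'plate b-y':(v((645,180)),v((651,277))),'cal b+y':(v((421,154)),v((419,251))),'cal b-y':(v((692,179)),v((701,268))),'sad b in':(v((645,199)),v((652,295)))}
for k,(p,q) in P.items():
    r1,r2=wray(p,M1),wray(q,M2); t,r=tri([r1,r2]); print(k,t.round(4),round(r,4),'z.1095',onz(*r1,.1095).round(4),onz(*r2,.1095).round(4))
print('single-view z=.05')
for k,p in {'plate b+y':(425,163),'b-y':(645,180),'f-y':(633,319),'f+y':(425,319)}.items(): print(k,onz(*wray(v(p),M1),.05).round(4))
for k,p,z in [('calf+y',(415,366),.045),('sadB L',(647,200),.06),('sadB R',(691,209),.06),('sadF L',(633,312),.06),('sadF R',(676,316),.06)]: print(k,onz(*wray(v(p),M1),z).round(4))
```

```text
3fl [0.6447 0.075  0.1071] 0.0002 z.1095 [0.6442 0.0739 0.1095] [0.6449 0.0742 0.1095]
3fr [0.6454 0.024  0.1059] 0.0006 z.1095 [0.6445 0.0225 0.1095] [0.6456 0.0237 0.1095]
3bl [0.6887 0.0772 0.1068] 0.0 z.1095 [0.6878 0.0761 0.1095] [0.6885 0.0761 0.1095]
3br [0.6885 0.024  0.109 ] 0.0 z.1095 [0.6883 0.0239 0.1095] [0.6885 0.0239 0.1095]
1fl [ 0.6472 -0.1009  0.1064] 0.0002 z.1095 [ 0.6466 -0.1008  0.1095] [ 0.6473 -0.1003  0.1095]
1fr [ 0.6487 -0.151   0.1083] 0.0003 z.1095 [ 0.6484 -0.1505  0.1095] [ 0.6487 -0.151   0.1095]
1bl [ 0.6908 -0.0994  0.1084] 0.0002 z.1095 [ 0.6905 -0.0995  0.1095] [ 0.6907 -0.099   0.1095]
stud2 [ 0.6832 -0.0374  0.0918] 0.0002 z.1095 [ 0.6778 -0.0388  0.1095] [ 0.682  -0.0385  0.1095]
plate b+y [ 0.5795 -0.0826  0.0451] 0.0008 z.1095 [ 0.578  -0.0787  0.1095] [ 0.5929 -0.0798  0.1095]
plate b-y [ 0.5738 -0.2944  0.0498] 0.0012 z.1095 [ 0.5734 -0.2618  0.1095] [ 0.5873 -0.2569  0.1095]
cal b+y [ 0.5888 -0.0781  0.0143] 0.0014 z.1095 [ 0.5848 -0.0757  0.1095] [ 0.6051 -0.0734  0.1095]
cal b-y [ 0.5803 -0.3644  0.0341] 0.0002 z.1095 [ 0.5785 -0.3112  0.1095] [ 0.5954 -0.3069  0.1095]
sad b in [ 0.5553 -0.2991  0.0458] 0.0 z.1095 [ 0.5575 -0.2627  0.1095] [ 0.5726 -0.26    0.1095]
single-view z=.05
plate b+y [ 0.5793 -0.0816  0.05  ]
b-y [ 0.5739 -0.2956  0.05  ]
f-y [ 0.4339 -0.2962  0.05  ]
f+y [ 0.4365 -0.0826  0.05  ]
calf+y [ 0.3866 -0.0737  0.045 ]
sadB L [ 0.555  -0.2933  0.06  ]
sadB R [ 0.5498 -0.3472  0.06  ]
sadF L [ 0.4445 -0.2894  0.06  ]
sadF R [ 0.4393 -0.3436  0.06  ]
```

Logger tops measure 107–109 mm, which fits the text. Rack yaw is about +0.8°, plate centre ≈ (0.506,-0.189), yaw ≈ -0.9°. The probe goes first, because the gripper body would hit loggers already standing on the plate. Moving over the crate for a close look.

Emit:
{"op": "send_rows", "data": {
  "commands": [
    [0,0,0,-5.3,-12.0,0,1],
    [0,0,0,-5.3,-12.0,0,1],
    [0,0,0,-5.3,-12.0,0,1],
    [0,0,0,-5.3,-12.0,0,1],
    [0,0,0,-5.3,-12.0,0,1],
    [0,0,0,-5.3,-12.0,0,1],
    [0,0,0,-5.3,-12.0,0,1],
    [0,0,0,-5.3,-12.0,0,1],
    [0,0,0,-5.3,-12.0,0,1],
    [0,0,0,-5.3,-12.0,0,1],
    [0,0,0,-5.3,-12.0,0,1],
    [0,0,0,-5.3,-12.0,0,0.6],
    [0,0,0,-5.3,-12.0,0,0.48],
    [0,0,0,-5.3,-12.0,0,0.48]
  ]
}}

```text
time_s: 3.6
position: [0.4317, 0.2975, 0.271]
tcp_rot: [[1.0, -0.002, 0.001], [-0.002, -1.0, -0.0], [0.001, 0.0, -1.0]]
force: [0.8, 0.5, -0.4]
opening: 0.855
grasp_force: 0.0
```

Run:
```python
from h import *
im,M=wrist("w3");np.save("w3.npy",M);s=read_state();print(s["position"],s["opening"])
cv2.imwrite("pics/w3b.png",cv2.resize(im[50:290,130:450],(800,600),interpolation=cv2.INTER_CUBIC))
```

```text
[0.43189714 0.29753711 0.27084532] 0.8106939366712633
```

View pics/w3b.png

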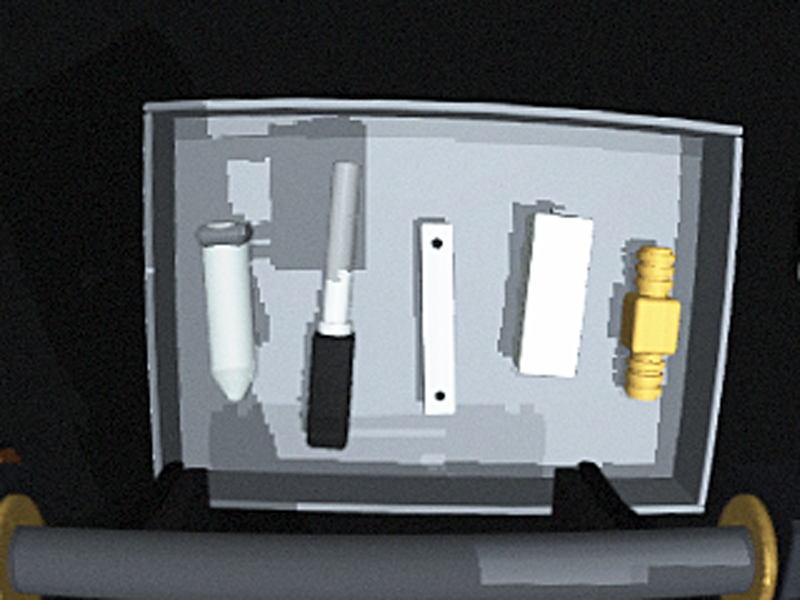

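In the crop, the probe's black handle runs from (334,334) to (328,446) and the stem tip is at (345,163). The tube is on its left and the bar on its right, both clear of it.

Run:
```python
from h import *
M=np.load("w3.npy"); f=lambda p:(p[0]/2.5+130-.3,p[1]/2.5+50-.3)
A=onz(*wray(f((335,334)),M),.027);B=onz(*wray(f((329,443)),M),.027);T=onz(*wray(f((345,163)),M),.016)
L=onz(*wray(f((313,390)),M),.027);Rr=onz(*wray(f((351,390)),M),.027)
for n,p in [('bar l',(422,390)),('tube r',(253,380))]: print(n,onz(*wray(f(p),M),.02).round(4))
print(A,B,T,L,Rr,np.linalg.norm(A-B),np.linalg.norm(T-B))
im=cv2.imread("pics/w3.png")
m=((im.max(2)<60)).astype(np.uint8)[180:232,250:275] # handle black
ys,xs=np.nonzero(m);pts=[onz(*wray((x+250,y+180),M),.027) for x,y in zip(xs,ys)]
print(cv2.minAreaRect(np.float32(pts)[:,:2]*1000))
d=T-B;print('yaw',np.degrees(np.arctan2(d[1],d[0])),np.degrees(np.arctan2((A-B)[1],(A-B)[0])))
```

```text
bar l [0.393 0.276 0.02 ]
tube r [0.3987 0.365  0.02  ]
[0.42441547 0.32085769 0.027     ] [0.36616512 0.3250175  0.027     ] [0.51088296 0.31546102 0.016     ] [0.39503669 0.33272678 0.027     ] [0.39497662 0.31305485 0.027     ] 0.05839869198685115 0.14544956984435295
((394.7208557128906, 324.173095703125), (21.313678741455078, 62.029808044433594), 85.02342987060547)
yaw -3.7780557425259866 -4.084700812153216
```

Emit:
{"op": "send_rows", "data": {
  "commands": [
    [0,0,0.8,-0.71,-0.83,3.0,0.48],
    [0,0,0.8,-0.71,-0.83,6.0,0.48],
    [0,0,0.8,-0.71,-0.83,6.0,0.48],
    [0,0,0.8,-0.71,-0.83,6.0,0.48],
    [0,0,0.8,-0.71,-0.83,6.0,0.48],
    [0,0,0.8,-0.71,-0.83,6.0,0.48],
    [0,0,0.8,-0.71,-0.83,6.0,0.48]
  ]
}}

```text
time_s: 4.23
position: [0.4103, 0.323, 0.0899]
tcp_rot: [[0.997, -0.071, -0.002], [-0.071, -0.997, -0.001], [-0.002, 0.001, -1.0]]
force: [0.6, -0.4, 0.4]
opening: 0.484
grasp_force: 0.0
```

Run:
```python
from h import *
s=read_state();im,M=wrist("w4");np.save("w4.npy",M);print(s["position"],s["tcp_rot"].round(3).tolist(),s["opening"])
for n,p in [('handle front top',[.4244,.3209,.027]),('tip',[.511,.3155,.016]),('handle c',[.3947,.3242,.027])]: print(n,wproj(p,M).round(1))
cv2.imwrite("pics/w4b.png",cv2.resize(im[50:290,130:450],(800,600),interpolation=cv2.INTER_CUBIC))
```

```text
[0.41034229 0.32297451 0.08989022] [[0.997, -0.071, -0.002], [-0.071, -0.997, -0.001], [-0.002, 0.001, -1.0]] 0.48431831264101466
handle front top [283.8 201.2]
tip [282.6  79.3]
handle c [282.2 240.5]
```

View pics/w4b.png

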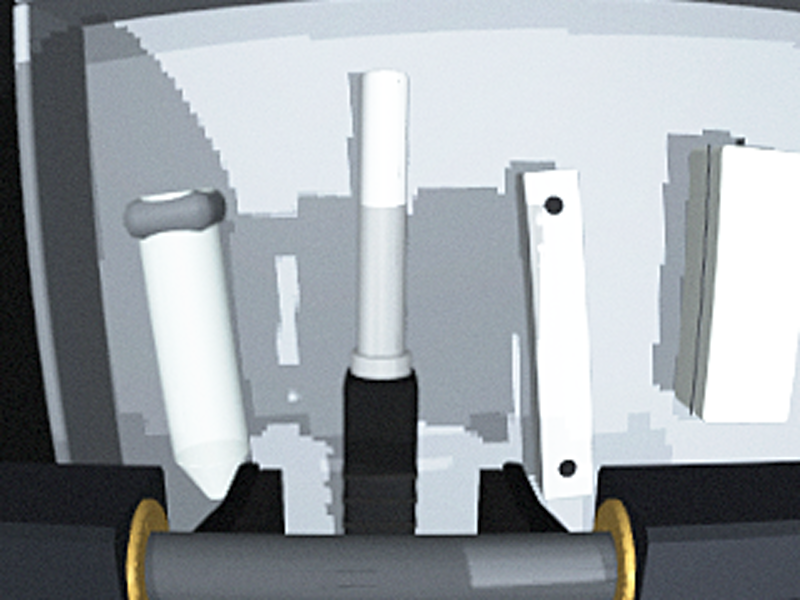

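In this view the handle, centred at column 380, lies midway between the fingers at 283 and 478. The predicted handle front and tip match within 4 px, so the height holds. Descending and gripping.

Emit:
{"op": "send_rows", "data": {
  "commands": [
    [0,0,0,0,0,1.0,0.48],
    [0,0,0,0,0,2.0,0.48],
    [0,0,0,0,0,2.4,0.48],
    [0,0,0,0,0,2.7,0.48],
    [0,0,0,0,0,2.7,0.48],
    [0,0,0,0,0,2.7,0],
    [0,0,0,0,0,2.7,0],
    [0,0,0,0,0,2.7,0],
    [0,0,0,0,0,2.7,0],
    [0,0,0,0,0,2.7,0],
    [0,0,0,0,0,2.7,0]
  ]
}}

```text
time_s: 5.2
position: [0.4107, 0.3243, 0.0106]
tcp_rot: [[0.998, -0.07, 0.002], [-0.07, -0.998, 0.001], [0.002, -0.001, -1.0]]
force: [-0.4, -1.0, 7.5]
opening: 0.244
grasp_force: 30.0
```

Emit:
{"op": "send_rows", "data": {
  "commands": [
    [0,0,0,0,0,-1,0],
    [0,0,0,0,0,-2.4,0],
    [0,0,0,0,0,-3.8,0],
    [0,0,0,0,0,-5.0,0],
    [0,0,-0.62,3.25,18.6,-6.3,0],
    [0,0,-0.62,3.25,18.6,-6.3,0],
    [0,0,-0.62,3.25,18.6,-6.3,0],
    [0,0,-0.62,3.25,18.6,-6.3,0],
    [0,0,-0.62,3.25,18.6,-6.3,0],
    [0,0,-0.62,3.25,18.6,-6.3,0],
    [0,0,-0.62,3.25,18.6,-6.3,0],
    [0,0,-0.62,3.25,18.6,-6.3,0],
    [0,0,-0.62,3.25,18.6,-6.3,0],
    [0,0,-0.62,3.25,18.6,-6.3,0],
    [0,0,-0.62,3.25,18.6,-6.3,0],
    [0,0,-0.62,3.25,18.6,-6.3,0],
    [0,0,-0.62,3.25,18.6,-6.3,0],
    [0,0,-0.62,3.25,18.6,-6.3,0],
    [0,0,-0.62,3.25,18.6,-6.3,0],
    [0,0,-0.62,3.25,18.6,-6.3,0]
  ]
}}

```text
time_s: 6.87
position: [0.468, -0.2408, 0.1983]
tcp_rot: [[1.0, -0.019, -0.0], [-0.019, -1.0, 0.001], [-0.0, -0.001, -1.0]]
force: [0.2, 0.5, -0.8]
opening: 0.249
grasp_force: 30.0
```

Run:
```python
from h import *
s=read_state();im,M=wrist("w5");np.save("w5.npy",M);print(s["position"],s["tcp_rot"].round(3).tolist(),s["opening"],s["grasp_force"],s["force"])
cv2.imwrite("pics/w5b.png",cv2.resize(im[80:320,190:510],(800,600),interpolation=cv2.INTER_CUBIC))
```

```text
[ 0.46795634 -0.24077173  0.19831674] [[1.0, -0.019, -0.0], [-0.019, -1.0, 0.001], [-0.0, -0.001, -1.0]] 0.24917875449742052 29.998354017734528 [ 0.20097508  0.48069258 -0.79417157]
```

View pics/w5b.png

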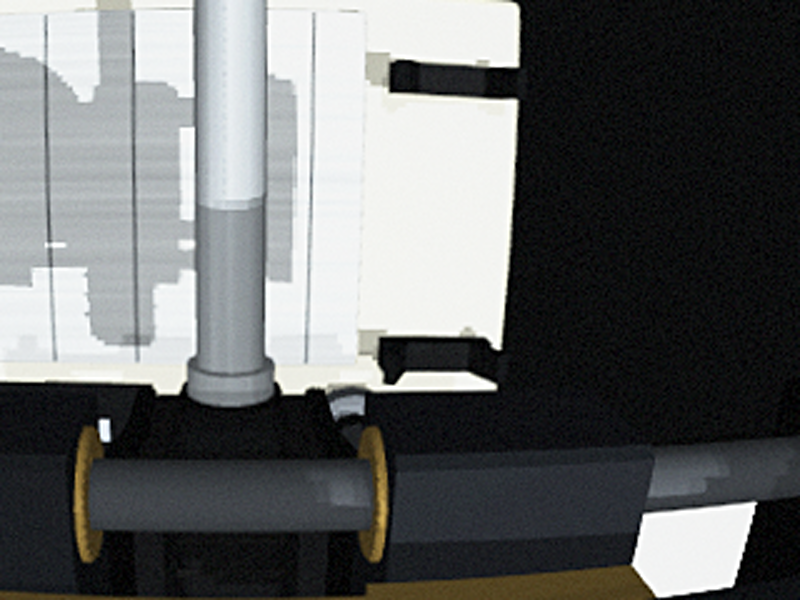

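The calibrator's right side shows the back saddle at rows 60–98, columns 390–520, and the front saddle at rows 338–382, columns 380–503. The held probe's stem is straight, at column 230. A gamma-lifted zoom should bring out the saddle floors.

Run:
```python
from h import *
im=cv2.imread("pics/w5.png")
g=(255*(im/255.)**.45).astype(np.uint8)
a=g[95:130,330:410];b=g[208:243,330:410]
cv2.imwrite("pics/w5c.png",np.vstack([cv2.resize(x,(640,280),interpolation=cv2.INTER_CUBIC) for x in(a,b)]))
```

```text
(no output)
```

View pics/w5c.png

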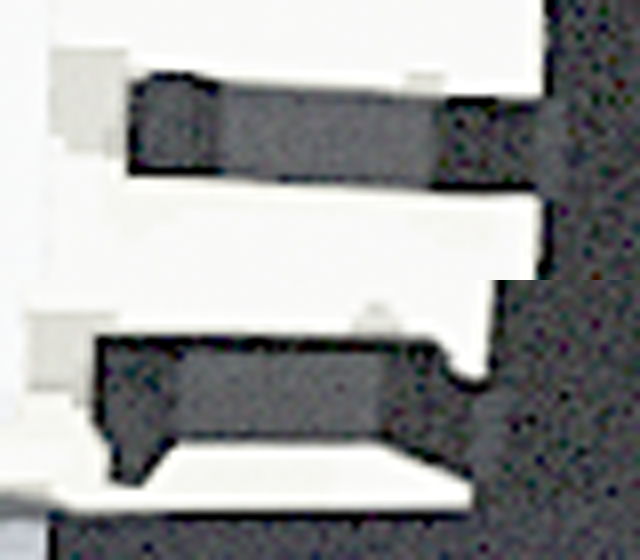

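Run:
```python
from h import *
M=np.load("w5.npy")
P=lambda c,r,y0,z:onz(*wray((330+c/8-.4,y0+r/8-.4),M),z)
z=.055
bl,br=P(217,130,95,z),P(437,140,95,z); fl,fr=P(178,114,208,z),P(382,114,208,z)
B,F=(bl+br)/2,(fl+fr)/2
print(np.linalg.norm(bl-br),np.linalg.norm(fl-fr),B,F,np.linalg.norm(B-F),(B+F)/2,np.degrees(np.arctan2((B-F)[1],(B-F)[0])))
# probe in hand: handle front collar ~ (231,390), tip off
Mv=M; f=lambda p:(p[0]/2.5+190-.3,p[1]/2.5+80-.3)
s=read_state()
# stem points at handle axis height: TCP z -.005+.011 above underside; underside ~TCP-.0056
for p in [(231,372),(231,20)]: print(onz(*wray(f(p),M),s['position'][2]+.0054)-s['position'])
```

```text
0.02736942574990683 0.026804887727286477 [ 0.54836293 -0.32597916  0.055     ] [ 0.43921879 -0.32308048  0.055     ] 0.10918262446753797 [ 0.49379086 -0.32452982  0.055     ] -1.5213189225369295
[ 0.01759516 -0.00185446  0.0054    ]
[ 0.0872357  -0.00320298  0.0054    ]
```

Emit:
{"op": "send_rows", "data": {
  "commands": [
    [0,0,0,0,1.4,0,0],
    [0,0,0,0,2.72,0,0],
    [0,0,0,0,2.72,1.2,0],
    [0,0,0,0,2.72,2.4,0],
    [0,0,0,0,2.72,3.2,0],
    [0,0,0,0,2.72,3.8,0],
    [0,0,0,0,2.72,4.0,0],
    [0,0,0,0,2.72,4.0,0]
  ]
}}

```text
time_s: 7.58
position: [0.466, -0.3183, 0.0769]
tcp_rot: [[1.0, -0.014, -0.004], [-0.014, -1.0, 0.004], [-0.004, -0.004, -1.0]]
force: [0.4, 0.6, -0.9]
opening: 0.248
grasp_force: 30.0
```

Emit:
{"op": "send_rows", "data": {
  "commands": [
    [0,0,0,0,0,0.2,0],
    [0,0,0,0,0,0.4,0],
    [0,0,0,0,0,0.58,0],
    [0,0,0,0,0,0.58,0]
  ]
}}

```text
time_s: 7.92
position: [0.4675, -0.3218, 0.0613]
tcp_rot: [[1.0, -0.015, 0.001], [-0.015, -1.0, -0.002], [0.001, 0.002, -1.0]]
force: [0.4, -0.5, -0.6]
opening: 0.254
grasp_force: 30.0
```

Emit:
{"op": "send_rows", "data": {
  "commands": [
    [0,0,0,0,0.03,0,0.4],
    [0,0,0,0,0.03,0,0.4],
    [0,0,0,0,0.03,0,0.4],
    [0,0,0,0,0.03,0,0.4],
    [0,0,0,0,0.03,-0.6,0.4],
    [0,0,0,0,0.03,-1.5,0.4],
    [0,0,0,0,0.03,-3,0.5],
    [0,0,0,-1.0,-1.8,-4.5,1],
    [0,0,0,-1.0,-1.8,-4.5,1],
    [0,0,0,-1.0,-1.8,-4.5,1],
    [0,0,0,-1.0,-1.8,-4.5,1]
  ]
}}

```text
time_s: 8.83
position: [0.4379, -0.2659, 0.1979]
tcp_rot: [[1.0, -0.015, 0.002], [-0.015, -1.0, -0.002], [0.002, 0.002, -1.0]]
force: [0.7, -1.9, -0.1]
opening: 0.692
grasp_force: 0.0
```

Run:
```python
from h import *
s=read_state();im,M=wrist("w6");np.save("w6.npy",M);print(s["position"],s["opening"])
g=(255*(im/255.)**.6).astype(np.uint8)
c=np.hstack([cv2.resize(g[60:300,240:440],(400,480),interpolation=cv2.INTER_CUBIC), cv2.resize(optics.capture("scene")["image"][280:340,115:165],(400,480),interpolation=cv2.INTER_CUBIC)])
cv2.imwrite("pics/w6c.png",c)
```

```text
[ 0.43785761 -0.26589614  0.19785176] 0.6918051742950545
```

View pics/w6c.png

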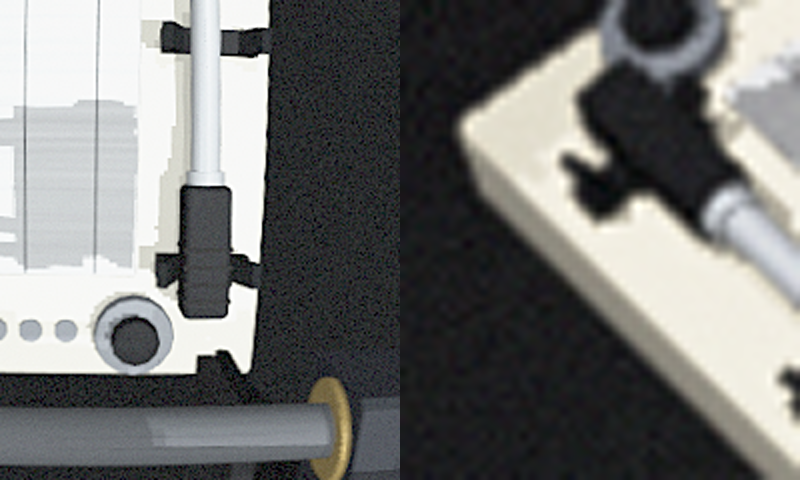

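The probe lies in both saddles, handle in the front one, stem in the back one, and parallel to the housing. Now over to logger 1.

Emit:
{"op": "send_rows", "data": {
  "commands": [
    [0,0,-0.36,7.5,-4.85,0.5,1],
    [0,0,-0.36,7.5,-4.85,0.9,1],
    [0,0,-0.36,7.5,-4.85,0.9,1],
    [0,0,-0.36,7.5,-4.85,0.9,1],
    [0,0,-0.36,7.5,-4.85,0.9,1],
    [0,0,-0.36,7.5,-4.85,0.9,1],
    [0,0,-0.36,7.5,-4.85,0.9,1],
    [0,0,-0.36,7.5,-4.85,0.9,1],
    [0,0,-0.36,7.5,-4.85,0.9,1],
    [0,0,-0.36,7.5,-4.85,0.9,1],
    [0,0,-0.36,7.5,-4.85,0.9,1]
  ]
}}

```text
time_s: 9.85
position: [0.664, -0.1259, 0.1683]
tcp_rot: [[1.0, 0.014, -0.002], [0.014, -1.0, 0.0], [-0.002, -0.0, -1.0]]
force: [0.0, -0.8, -0.5]
opening: 1.001
grasp_force: 0.0
```

Run:
```python
from h import *
s=read_state();im,M=wrist("w7");np.save("w7.npy",M);print(s["position"],s["tcp_rot"].round(4).tolist(),s["opening"])
for p in [[.647,-.1005,.1095],[.649,-.1505,.1095]]: print(wproj(p,M).round(1))
# white mask just in front of the rack: rows where logger top visible
g=im.min(2)
for r in range(150,285,10):
    w=np.nonzero(g[r]>110)[0]; w=w[(w>150)&(w<420)]; print(r,(w.min(),w.max(),len(w)) if len(w) else None)
```

```text
[ 0.66399856 -0.12591008  0.16832755] [[0.9999, 0.0139, -0.0019], [0.0139, -0.9999, 0.0003], [-0.0019, -0.0004, -1.0]] 1.000913103456675
[247.3 243.6]
[315.9 241.9]
150 (np.int64(162), np.int64(362), 198)
160 (np.int64(151), np.int64(378), 228)
170 (np.int64(151), np.int64(377), 227)
180 (np.int64(151), np.int64(377), 227)
190 (np.int64(158), np.int64(350), 116)
200 (np.int64(245), np.int64(349), 97)
210 (np.int64(246), np.int64(317), 72)
220 (np.int64(247), np.int64(317), 71)
230 (np.int64(247), np.int64(317), 71)
240 (np.int64(248), np.int64(315), 68)
250 None
260 (np.int64(238), np.int64(275), 37)
270 None
280 (np.int64(324), np.int64(404), 81)
```

Logger 1's top spans columns 246–317, centre 282, so it's centred between the fingers. Descending around it and gripping.

Emit:
{"op": "send_rows", "data": {
  "commands": [
    [0,0,0,0.1,0,1.2,1],
    [0,0,0,0.1,0,2.2,1],
    [0,0,0,0.1,0,3.0,1],
    [0,0,0,0.1,0,3.38,1],
    [0,0,0,0.1,0,3.38,1],
    [0,0,0,0.1,0,3.38,0.68],
    [0,0,0,0.1,0,3.38,0.55],
    [0,0,0,0.1,0,3.38,0.55],
    [0,0,0,0.1,0,3.38,0.55],
    [0,0,0,0.1,0,3.38,0.55],
    [0,0,0,0.1,0,3.38,0.55],
    [0,0,0,0.1,0,3.38,0.55]
  ]
}}

```text
time_s: 10.9
position: [0.6684, -0.1248, 0.0684]
tcp_rot: [[1.0, 0.016, 0.001], [0.016, -1.0, -0.001], [0.001, 0.001, -1.0]]
force: [-0.6, 0.1, 2.5]
opening: 0.595
grasp_force: 30.0
```

Run:
```python
from h import *
s=read_state();print(s["position"],s["force"],s["moment"],s["opening"],s["grasp_force"],s["tcp_rot"].round(4).tolist())
```

```text
[ 0.66838878 -0.12480985  0.06839505] [-0.56052859  0.07235655  2.51063095] [ 0.06419721 -0.00599605 -0.01052028] 0.5945946537284249 29.99498832039535 [[0.9999, 0.0158, 0.0008], [0.0158, -0.9999, -0.0006], [0.0008, 0.0006, -1.0]]
```

Gripped at 52 mm. Raising 25.5 mm.

Emit:
{"op": "send_rows", "data": {
  "commands": [
    [0,0,0,0,0,-0.2,0.5],
    [0,0,0,0,0,-0.4,0.5],
    [0,0,0,0,0,-0.6,0.5],
    [0,0,0,0,0,-0.75,0.5],
    [0,0,0,0,0,-0.85,0.5],
    [0,0,0,0,0,-0.85,0.5],
    [0,0,0,0,0,-0.85,0.5]
  ]
}}

```text
time_s: 11.48
position: [0.6682, -0.1247, 0.0936]
tcp_rot: [[1.0, 0.016, 0.0], [0.016, -1.0, -0.0], [0.0, 0.0, -1.0]]
force: [-0.2, 0.8, -1.1]
opening: 0.594
grasp_force: 30.0
```

Run:
```python
from h import *
s=read_state();print(s["position"],s["force"],s["moment"],s["opening"],s["grasp_force"])
```

```text
[ 0.66823324 -0.12468175  0.09357263] [-0.21718108  0.79575135 -1.10127678] [0.0215022  0.00540936 0.0309303 ] 0.5939788085111446 29.99531856738031
```

Emit:
{"op": "send_rows", "data": {
  "commands": [
    [0,0,0,-0.15,0,0,0.5],
    [0,0,0,-0.3,0,0,0.5],
    [0,0,0,-0.45,0,0,0.5],
    [0,0,0,-0.6,0,0,0.5],
    [0,0,0,-0.8,0,0,0.5],
    [0,0,0,-1.0,0,0,0.5],
    [0,0,0,-1.0,0,0,0.5]
  ]
}}

```text
time_s: 12.07
position: [0.6362, -0.1249, 0.093]
tcp_rot: [[1.0, 0.015, -0.002], [0.015, -1.0, 0.001], [-0.002, -0.001, -1.0]]
force: [0.5, -0.1, -1.3]
opening: 0.598
grasp_force: 3.0
```

Run:
```python
from h import *
s=read_state();print(s["position"],s["force"],s["moment"],s["opening"],s["grasp_force"])
a=np.radians(-1.1);R=np.array([[np.cos(a),np.sin(a),0],[np.sin(a),-np.cos(a),0],[0,0,-1]])
print(cmd([.506,-.2125,.125],R),cmd([.506,-.2125,.092],R))
```

```text
[ 0.63619935 -0.1248885   0.09304656] [ 0.51565638 -0.10061495 -1.30944127] [0.02495792 0.0241693  0.03828021] 0.5982456114538237 2.9981560583655664
(array([-0.008,  0.028,  0.396]), array([-4.387,  2.853, -1.057])) (array([-0.008,  0.028,  0.396]), array([-4.384,  2.853,  0.043]))
```

The grip has slackened to 3 N. I'll hold still until it recovers.

Emit:
{"op": "send_rows", "data": {
  "commands": [
    [0,0,0,0,0,0,0.5],
    [0,0,0,0,0,0,0.5],
    [0,0,0,0,0,0,0.5],
    [0,0,0,0,0,0,0.5],
    [0,0,0,0,0,0,0.5],
    [0,0,0,0,0,0,0.5]
  ]
}}

```text
time_s: 12.57
position: [0.6383, -0.1251, 0.0932]
tcp_rot: [[1.0, 0.016, 0.0], [0.016, -1.0, -0.0], [0.0, 0.0, -1.0]]
force: [0.1, -0.0, -2.0]
opening: 0.595
grasp_force: 30.0
```

Run:
```python
from h import *
E=ext();s=read_state();print(s["position"],s["force"],s["opening"],s["grasp_force"])
im,M=wrist("w8");np.save("w8.npy",M)
g=im.min(2)
col=g[:,282];print('col',[(r,int(col[r])) for r in range(190,275,3)])
for r in range(200,270,6):
    w=np.nonzero(g[r]>100)[0]; w=w[(w>200)&(w<360)]; print(r,(w.min(),w.max(),len(w)) if len(w) else None)
print(wproj(s['position']+[-.022+.0003,.026,.0411],M),wproj(s['position']+[.022,.026,.0411],M))
for n in ("side",):
    cv2.imwrite("pics/s8.png",optics.capture(n)["image"])
```

```text
[ 0.6382046  -0.125069    0.09319467] [-0.15617971  0.39744411 -1.40007991] 0.595242471031643 29.99670726712793
col [(190, 10), (193, 11), (196, 128), (199, 147), (202, 142), (205, 141), (208, 230), (211, 234), (214, 235), (217, 236), (220, 237), (223, 235), (226, 237), (229, 205), (232, 134), (235, 149), (238, 146), (241, 129), (244, 212), (247, 210), (250, 212), (253, 211), (256, 208), (259, 209), (262, 221), (265, 50), (268, 68), (271, 79), (274, 87)]
200 (np.int64(239), np.int64(324), 86)
206 (np.int64(236), np.int64(327), 92)
212 (np.int64(233), np.int64(331), 99)
218 (np.int64(230), np.int64(334), 104)
224 (np.int64(227), np.int64(337), 111)
230 (np.int64(224), np.int64(340), 117)
236 (np.int64(221), np.int64(343), 123)
242 (np.int64(218), np.int64(346), 129)
248 (np.int64(218), np.int64(345), 128)
254 (np.int64(219), np.int64(345), 127)
260 (np.int64(219), np.int64(344), 126)
266 None
[225.28164461 331.99601072] [219.10786064 244.39875029]
```

Run:
```python
from h import *
M=np.load("w8.npy");p=np.array([.6382,-.12507,.0932])
for dz in (-.039,.041): print(dz,[wproj(p+[.0222,y,dz],M).round(1) for y in(.026,-.026)])
a=np.radians(-1.1);R=np.array([[np.cos(a),np.sin(a),0],[np.sin(a),-np.cos(a),0],[0,0,-1]])
print(cmd([.506,-.2125,.125],R),cmd([.506,-.2125,.092],R))
```

```text
-0.039 [array([242.2, 197.7]), array([323.8, 198.9])]
0.041 [array([219.1, 243.9]), array([348.1, 245.6])]
(array([-0.   ,  0.   ,  0.399]), array([-4.45 ,  2.844, -1.06 ])) (array([-0.   ,  0.   ,  0.399]), array([-4.45 ,  2.844,  0.04 ]))
```

Logger 1 hangs upright and hasn't slipped; back-face corners match the prediction within 3 px. The grip is back at 30 N. Carrying it to the plate.

Emit:
{"op": "send_rows", "data": {
  "commands": [
    [0,0,0,-0.2,0,-0.5,0.5],
    [0,0,0,-0.5,0,-1.06,0.5],
    [0,0,0.4,-4.45,2.84,-1.06,0.5],
    [0,0,0.4,-4.45,2.84,-1.06,0.5],
    [0,0,0.4,-4.45,2.84,-1.06,0.5],
    [0,0,0.4,-4.45,2.84,-1.06,0.5],
    [0,0,0.4,-4.45,2.84,-1.06,0.5],
    [0,0,0.4,-4.45,2.84,-1.06,0.5],
    [0,0,0.4,-4.45,2.84,-0.6,0.5],
    [0,0,0.4,-4.45,2.84,-0.2,0.5],
    [0,0,0.4,-4.45,2.84,0.05,0.5],
    [0,0,0.4,-4.45,2.84,0.05,0.5],
    [0,0,0.4,-4.45,2.84,0.05,0.5]
  ]
}}

```text
time_s: 13.85
position: [0.5066, -0.2118, 0.0914]
tcp_rot: [[1.0, -0.018, -0.0], [-0.018, -1.0, 0.0], [-0.0, -0.0, -1.0]]
force: [-0.4, -0.2, -0.8]
opening: 0.596
grasp_force: 30.0
```

Run:
```python
from h import *
s=read_state();print(s["position"],s["force"],s["opening"],s["grasp_force"],s["tcp_rot"].round(4).tolist())
```

```text
[ 0.50658128 -0.21177144  0.09141923] [-0.43918408 -0.22771979 -0.78587071] 0.5956248163870269 29.996653399430215 [[0.9998, -0.0181, -0.0003], [-0.0181, -0.9998, 0.0004], [-0.0003, -0.0004, -1.0]]
```

Emit:
{"op": "send_rows", "data": {
  "commands": [
    [0,0,0,0,0,0.03,0.5],
    [0,0,0,0,0,0.06,0.5],
    [0,0,0,0,0,0.08,0.5],
    [0,0,0,0,0,0.08,0.5],
    [0,0,0,0,0,0.08,0.5]
  ]
}}

```text
time_s: 14.27
position: [0.5061, -0.2125, 0.0896]
tcp_rot: [[1.0, -0.019, 0.0], [-0.019, -1.0, -0.0], [0.0, 0.0, -1.0]]
force: [-0.5, 0.6, -0.4]
opening: 0.599
grasp_force: 30.0
```

Emit:
{"op": "send_rows", "data": {
  "commands": [
    [0,0,0,0,0,0.02,0.5],
    [0,0,0,0,0,0.04,0.5],
    [0,0,0,0,0,0.04,0.5],
    [0,0,0,0,0,0.04,0.5]
  ]
}}

```text
time_s: 14.6
position: [0.5062, -0.2125, 0.0895]
tcp_rot: [[1.0, -0.019, 0.001], [-0.019, -1.0, -0.0], [0.001, 0.0, -1.0]]
force: [-1.5, 1.3, 6.7]
opening: 0.596
grasp_force: 30.0
```

Contact (6.7 N), so the logger stands on the plate. Releasing and backing off upward.

Emit:
{"op": "send_rows", "data": {
  "commands": [
    [0,0,0,0,0,-0.02,0.7],
    [0,0,0,0,0,-0.02,0.75],
    [0,0,0,0,0,-0.02,0.75],
    [0,0,0,0,0,-0.02,0.75],
    [0,0,0,0,0,-0.8,0.75],
    [0,0,0,0,0,-1.8,0.75],
    [0,0,0,0,0,-3.0,0.8],
    [0,0,0,0,0,-3.0,0.9],
    [0,0,0,0,0,-3.0,1]
  ]
}}

```text
time_s: 15.35
position: [0.5073, -0.2133, 0.1802]
tcp_rot: [[1.0, -0.019, 0.004], [-0.019, -1.0, -0.003], [0.004, 0.003, -1.0]]
force: [0.1, 0.7, -1.4]
opening: 0.878
grasp_force: 0.0
```

Run:
```python
from h import *
s=read_state();im,M=wrist("w9");np.save("w9.npy",M);print(s["position"],s["opening"])
a=np.radians(.9);R=np.array([[np.cos(a),np.sin(a),0],[np.sin(a),-np.cos(a),0],[0,0,-1]])
print(cmd([.664,.0500,.168],R))
print([wproj([x,y,.13],M).round(1).tolist() for x,y in((.484,-.1865),(.528,-.1865),(.484,-.2385),(.528,-.2385))])
g=im.min(2)
for r in range(180,270,8):
    w=np.nonzero(np.abs(np.diff(g[r,200:370].astype(int)))>50)[0]+200; print(r,w)
```

```text
[ 0.50732461 -0.21330508  0.18017246] 0.8783509129083973
(array([ 0.008, -0.01 , -0.401]), array([ 5.096, -8.849,  0.35 ]))
[[245.2, 257.9], [241.8, 197.7], [318.3, 256.5], [319.1, 196.1]]
180 [234 235 344 346]
188 [200 234 236 272 287 315 344 345]
196 [200 228 234 236 345]
204 [201 235 236 343]
212 [200 201 235 236 238 343 344]
220 [200 201 202 235 236 243 317 342 344]
228 [201 202 235 237 243 317 342 343]
236 [202 203 236 237 243 316 341 343 360 361 368]
244 [211 212 236 237 243 316 340 342 351]
252 [212 213 236 237 238 340 341 350 351]
260 [213 236 238 271 272 305 307 339 341 349 350]
268 []
```

Logger 1 stands upright on the plate, with its top edges at columns 243–317 as predicted. Next is logger 3.

Emit:
{"op": "send_rows", "data": {
  "commands": [
    [0,0,-0.4,5.1,-8.85,0,1],
    [0,0,-0.4,5.1,-8.85,0.35,1],
    [0,0,-0.4,5.1,-8.85,0.35,1],
    [0,0,-0.4,5.1,-8.85,0.35,1],
    [0,0,-0.4,5.1,-8.85,0.35,1],
    [0,0,-0.4,5.1,-8.85,0.35,1],
    [0,0,-0.4,5.1,-8.85,0.35,1],
    [0,0,-0.4,5.1,-8.85,0.35,1],
    [0,0,-0.4,5.1,-8.85,0.35,1],
    [0,0,-0.4,5.1,-8.85,0.35,1],
    [0,0,-0.4,5.1,-8.85,0.35,1],
    [0,0,-0.4,5.1,-8.85,0.35,1]
  ]
}}

```text
time_s: 16.4
position: [0.6629, 0.0483, 0.167]
tcp_rot: [[1.0, 0.014, -0.002], [0.014, -1.0, -0.0], [-0.002, 0.0, -1.0]]
force: [0.4, 0.4, -0.7]
opening: 1.006
grasp_force: 0.0
```

Run:
```python
from h import *
s=read_state();im,M=wrist("w10");print(s["position"],s["tcp_rot"].round(4).tolist(),s["opening"])
g=im.min(2)
for r in range(190,260,6):
    w=np.nonzero(np.abs(np.diff(g[r,200:370].astype(int)))>40)[0]+200; print(r,w)
print([wproj([x,y,.1095],M).round(1).tolist() for x,y in((.6445,.0765),(.645,.0235))])
```

```text
[0.66288422 0.04830817 0.16699855] [[0.9999, 0.0135, -0.0022], [0.0135, -0.9999, -0.0003], [-0.0022, 0.0003, -1.0]] 1.0059112738000748
190 [240 241 242 316 317]
196 [241 242 316 317]
202 [241 242 315 316]
208 [242 243 315 316]
214 [242 243 314 315]
220 [242 243 244 314 315]
226 [243 244 314 315]
232 [243 244 261 263 289 314 315]
238 [243 244 314 315]
244 [246 247 311 312]
250 []
256 []
[[243.3, 246.0], [316.2, 246.2]]
```

Emit:
{"op": "send_rows", "data": {
  "commands": [
    [0,0,0,0.03,0,0.5,1],
    [0,0,0,0.03,0,1.0,1],
    [0,0,0,0.03,0,1.0,1],
    [0,0,0,0.03,0,1.0,1],
    [0,0,0,0.03,0,1.0,1]
  ]
}}

```text
time_s: 16.87
position: [0.6652, 0.0492, 0.1384]
tcp_rot: [[1.0, 0.014, 0.001], [0.014, -1.0, -0.0], [0.001, 0.0, -1.0]]
force: [0.5, 0.4, 0.3]
opening: 0.996
grasp_force: 0.0
```

Run:
```python
from h import *
s=read_state();im,M=wrist("w10");print(s["position"],s["tcp_rot"].round(4).tolist(),s["opening"])
g=im.min(2)
for r in range(200,260,8):
    w=np.nonzero(np.abs(np.diff(g[r,200:370].astype(int)))>40)[0]+200; print(r,w)
```

```text
[0.66523846 0.04920018 0.13840779] [[0.9999, 0.0144, 0.0009], [0.0144, -0.9999, -0.0001], [0.0009, 0.0001, -1.0]] 0.9964037014424466
200 [236 237 238 259 322 323]
208 [237 238 259 322 323]
216 [237 238 322 323]
224 [238 239 320 321]
232 [239 240 320 321]
240 [239 240 305 320]
248 [240 320]
256 [240 241 304 319 320]
```

Emit:
{"op": "send_rows", "data": {
  "commands": [
    [0,0,0,0.05,-0.04,0.8,1],
    [0,0,0,0.05,-0.04,1.6,1],
    [0,0,0,0.05,-0.04,2.1,1],
    [0,0,0,0.05,-0.04,2.36,1],
    [0,0,0,0.05,-0.04,2.36,1],
    [0,0,0,0.05,-0.04,2.36,0.68],
    [0,0,0,0.05,-0.04,2.36,0.55],
    [0,0,0,0.05,-0.04,2.36,0.55],
    [0,0,0,0.05,-0.04,2.36,0.55],
    [0,0,0,0.05,-0.04,2.36,0.55],
    [0,0,0,0.05,-0.04,2.36,0.55],
    [0,0,0,0.05,-0.04,2.36,0.55]
  ]
}}

```text
time_s: 17.92
position: [0.6665, 0.0512, 0.0673]
tcp_rot: [[1.0, 0.016, 0.0], [0.016, -1.0, -0.0], [0.0, 0.0, -1.0]]
force: [0.3, 0.7, 1.2]
opening: 0.594
grasp_force: 30.0
```

Emit:
{"op": "send_rows", "data": {
  "commands": [
    [0,0,0,0,0,-0.2,0.5],
    [0,0,0,0,0,-0.4,0.5],
    [0,0,0,0,0,-0.6,0.5],
    [0,0,0,0,0,-0.75,0.5],
    [0,0,0,0,0,-0.85,0.5],
    [0,0,0,0,0,-0.85,0.5],
    [0,0,0,0,0,-0.85,0.5]
  ]
}}

```text
time_s: 18.5
position: [0.6666, 0.0514, 0.0927]
tcp_rot: [[1.0, 0.016, 0.001], [0.016, -1.0, -0.0], [0.001, 0.0, -1.0]]
force: [0.1, -0.2, -2.0]
opening: 0.594
grasp_force: 30.0
```

Emit:
{"op": "send_rows", "data": {
  "commands": [
    [0,0,0,-0.15,0,0,0.5],
    [0,0,0,-0.3,0,0,0.5],
    [0,0,0,-0.45,0,0,0.5],
    [0,0,0,-0.6,0,0,0.5],
    [0,0,0,-0.8,0,0,0.5],
    [0,0,0,-1.0,0,0,0.5],
    [0,0,0,-1.0,0,0,0.5]
  ]
}}

```text
time_s: 19.08
position: [0.6344, 0.0511, 0.0921]
tcp_rot: [[1.0, 0.016, -0.003], [0.016, -1.0, 0.0], [-0.003, -0.0, -1.0]]
force: [0.6, -0.2, -2.0]
opening: 0.596
grasp_force: 30.0
```

Run:
```python
from h import *
s=read_state();im,M=wrist("w11");p=s["position"];print(p,s["grasp_force"],s["force"])
for dz in (-.039,.042): print(dz,[wproj(p+[.0222,y,dz],M).round(1) for y in(.026,-.026)])
g=im.min(2);print([(r,int(g[r,282])) for r in range(184,270,3)])
for r in range(196,270,8):
    w=np.nonzero(g[r]>90)[0]; w=w[(w>200)&(w<360)]; print(r,(w.min(),w.max()) if len(w) else None)
a=np.radians(-1.1);R=np.array([[np.cos(a),np.sin(a),0],[np.sin(a),-np.cos(a),0],[0,0,-1]])
print(cmd([.507,-.1260,.125],R),cmd([.507,-.1260,.0905],R))
```

```text
[0.63435455 0.05105917 0.09212682] 29.9946003738296 [ 0.63717168 -0.15850701 -2.02907142]
-0.039 [array([242.2, 197.5]), array([323.8, 198.7])]
0.042 [array([218.6, 245.1]), array([348.6, 246.8])]
[(184, 0), (187, 1), (190, 0), (193, 12), (196, 1), (199, 119), (202, 115), (205, 117), (208, 117), (211, 219), (214, 208), (217, 205), (220, 202), (223, 207), (226, 211), (229, 193), (232, 158), (235, 110), (238, 120), (241, 114), (244, 107), (247, 182), (250, 174), (253, 174), (256, 171), (259, 180), (262, 183), (265, 32), (268, 54)]
196 None
204 (np.int64(239), np.int64(325))
212 (np.int64(234), np.int64(330))
220 (np.int64(230), np.int64(334))
228 (np.int64(226), np.int64(338))
236 (np.int64(222), np.int64(342))
244 (np.int64(219), np.int64(345))
252 (np.int64(218), np.int64(346))
260 (np.int64(219), np.int64(345))
268 None
(array([-0.001,  0.013,  0.399]), array([-4.374,  5.831, -1.086])) (array([-0.001,  0.013,  0.399]), array([-4.372,  5.831,  0.064]))
```

Held upright, no slip. Carrying it to the plate.

Emit:
{"op": "send_rows", "data": {
  "commands": [
    [0,0,0,-0.2,0,-0.5,0.5],
    [0,0,0,-0.5,0,-1.1,0.5],
    [0,0,0.4,-4.4,5.83,-1.1,0.5],
    [0,0,0.4,-4.4,5.83,-1.1,0.5],
    [0,0,0.4,-4.4,5.83,-1.1,0.5],
    [0,0,0.4,-4.4,5.83,-1.1,0.5],
    [0,0,0.4,-4.4,5.83,-1.1,0.5],
    [0,0,0.4,-4.4,5.83,-1.1,0.5],
    [0,0,0.4,-4.4,5.83,-1.1,0.5],
    [0,0,0.4,-4.4,5.83,-1.1,0.5],
    [0,0,0.4,-4.4,5.83,-0.6,0.5],
    [0,0,0.4,-4.4,5.83,-0.2,0.5],
    [0,0,0.4,-4.4,5.83,0.04,0.5],
    [0,0,0.4,-4.4,5.83,0.04,0.5],
    [0,0,0.4,-4.4,5.83,0.04,0.5]
  ]
}}

```text
time_s: 20.38
position: [0.5077, -0.125, 0.0909]
tcp_rot: [[1.0, -0.017, -0.0], [-0.017, -1.0, 0.0], [-0.0, -0.0, -1.0]]
force: [-0.4, -0.4, -1.4]
opening: 0.593
grasp_force: 30.0
```

Emit:
{"op": "send_rows", "data": {
  "commands": [
    [0,0,0,0,0,0.02,0.5],
    [0,0,0,0,0,0.04,0.5],
    [0,0,0,0,0,0.04,0.5],
    [0,0,0,0,0,0.04,0.5]
  ]
}}

```text
time_s: 20.72
position: [0.5075, -0.1261, 0.0904]
tcp_rot: [[1.0, -0.019, 0.001], [-0.019, -1.0, -0.0], [0.001, 0.0, -1.0]]
force: [0.2, -0.3, -1.1]
opening: 0.599
grasp_force: 30.0
```

Emit:
{"op": "send_rows", "data": {
  "commands": [
    [0,0,0,0,0,0.02,0.5],
    [0,0,0,0,0,0.04,0.5],
    [0,0,0,0,0,0.04,0.5],
    [0,0,0,0,0,0.04,0.5]
  ]
}}

```text
time_s: 21.05
position: [0.5071, -0.1261, 0.0888]
tcp_rot: [[1.0, -0.019, -0.0], [-0.019, -1.0, 0.0], [-0.0, -0.0, -1.0]]
force: [-0.4, -0.6, -1.4]
opening: 0.594
grasp_force: 30.0
```

Emit:
{"op": "send_rows", "data": {
  "commands": [
    [0,0,0,0,0,0.02,0.5],
    [0,0,0,0,0,0.03,0.5],
    [0,0,0,0,0,0.03,0.5],
    [0,0,0,0,0,0.03,0.5]
  ]
}}

```text
time_s: 21.38
position: [0.5073, -0.1262, 0.0883]
tcp_rot: [[1.0, -0.019, 0.0], [-0.019, -1.0, -0.0], [0.0, 0.0, -1.0]]
force: [-1.9, 1.0, 5.0]
opening: 0.595
grasp_force: 30.0
```

Emit:
{"op": "send_rows", "data": {
  "commands": [
    [0,0,0,0,0,-0.02,0.68],
    [0,0,0,0,0,-0.02,0.7],
    [0,0,0,0,0,-0.02,0.7],
    [0,0,0,0,0,-0.02,0.7],
    [0,0,0,0,0,-0.8,0.7],
    [0,0,0,0,0,-1.8,0.7],
    [0,0,0,0,0,-3.0,0.5],
    [0,0,0,0,0,-4.0,0],
    [0,0,0,0,0,-4.0,0],
    [0,0,0,0,0,-4.0,0],
    [0,0,0,0,0,-4.0,0]
  ]
}}

```text
time_s: 22.3
position: [0.5065, -0.1257, 0.2072]
tcp_rot: [[1.0, -0.019, -0.001], [-0.019, -1.0, 0.001], [-0.001, -0.001, -1.0]]
force: [-0.1, -0.6, -0.0]
opening: 0.403
grasp_force: 0.0
```

Run:
```python
from h import *
M=np.load("w6.npy");im=cv2.imread("pics/w6.png")
g=im.max(2)[212:250,285:330];m=(g<70).astype(np.uint8)
n,l,st,c=cv2.connectedComponentsWithStats(m)
for i in range(1,n):
    if st[i,4]>60: print(st[i],c[i]+[285,212])
i=max(range(1,n),key=lambda i:st[i,4]);uv=c[i]+[285,212]
r1=wray(uv,M)
E=ext();r2=ray('scene',(88/2.7+115,395/2.7+135),E);r3=ray('side',(470/3+200,93/3+130),E)
for z in (.055,.06,.065,.07):print(z,[onz(*r,z).round(4) for r in (r1,r2,r3)])
print(tri([r1,r2,r3]),tri([r1,r2]),tri([r1,r3]))
s=read_state();print(s["position"],s["opening"])
im,M=wrist("w12");sc=optics.capture("scene")["image"];sd=optics.capture("side")["image"]
o=np.hstack([cv2.resize(sc[225:355,115:270],(440,369)),cv2.resize(sd[130:225,270:385],(360,297))[:,:] if 0 else cv2.resize(sd[130:230,270:380],(360,369))])
cv2.imwrite("pics/f.png",o)
```

```text
[ 10   6  25  25 474] [306.92827004 229.94936709]
[  0  35  45   3 132] [307.02272727 248.02272727]
0.055 [array([ 0.4028, -0.2901,  0.055 ]), array([ 0.4015, -0.2844,  0.055 ]), array([ 0.4039, -0.2928,  0.055 ])]
0.06 [array([ 0.4045, -0.2897,  0.06  ]), array([ 0.4052, -0.2862,  0.06  ]), array([ 0.4026, -0.2869,  0.06  ])]
0.065 [array([ 0.4062, -0.2894,  0.065 ]), array([ 0.4088, -0.2879,  0.065 ]), array([ 0.4014, -0.2809,  0.065 ])]
0.07 [array([ 0.4079, -0.289 ,  0.07  ]), array([ 0.4124, -0.2897,  0.07  ]), array([ 0.4002, -0.275 ,  0.07  ])]
(array([ 0.40394889, -0.28790757,  0.05925448]), np.float64(0.0021215153641598607)) (array([ 0.40718978, -0.28849197,  0.0645469 ]), np.float64(0.0013739574572051018)) (array([ 0.40342099, -0.29002841,  0.05726122]), np.float64(0.00013631929597901518))
[ 0.50601105 -0.12552468  0.20625408] 0.31481608328865174
```

View pics/f.png

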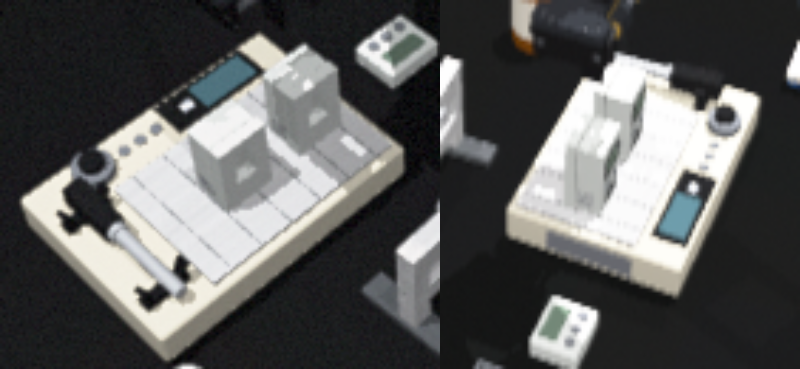

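Both loggers stand upright on the plate and the probe is in the cradle, with the bystanders in place. Moving the closed fingers above the button at about (0.404,-0.288).

Emit:
{"op": "send_rows", "data": {
  "commands": [
    [0,0,0,-3.36,5.42,0,0],
    [0,0,0,-3.36,5.42,0,0],
    [0,0,0,-3.36,5.42,0,0],
    [0,0,0,-3.36,5.42,0,0],
    [0,0,0,-3.36,5.42,0,0],
    [0,0,0,-3.36,5.42,1.0,0],
    [0,0,0,-3.36,5.42,2.0,0],
    [0,0,0,-3.36,5.42,3.0,0],
    [0,0,0,-3.36,5.42,4.0,0],
    [0,0,0,-3.36,5.42,4.4,0],
    [0,0,0,-3.36,5.42,4.5,0],
    [0,0,0,-3.36,5.42,4.5,0]
  ]
}}

```text
time_s: 23.55
position: [0.4026, -0.2861, 0.0714]
tcp_rot: [[1.0, -0.019, -0.002], [-0.019, -1.0, 0.003], [-0.002, -0.003, -1.0]]
force: [-0.3, 0.0, 0.8]
opening: 0.006
grasp_force: 0.0
```

Emit:
{"op": "send_rows", "data": {
  "commands": [
    [0,0,0,0,0,0.1,0],
    [0,0,0,0,0,0.2,0],
    [0,0,0,0,0,0.27,0],
    [0,0,0,0,0,0.27,0],
    [0,0,0,0,0,0.27,0]
  ]
}}

```text
time_s: 23.97
position: [0.4041, -0.2874, 0.0656]
tcp_rot: [[1.0, -0.019, 0.002], [-0.019, -1.0, -0.002], [0.002, 0.002, -1.0]]
force: [1.0, -0.5, 2.7]
opening: 0.009
grasp_force: 1.2
```

Spring contact begins. Pressing on to full travel.

Emit:
{"op": "send_rows", "data": {
  "commands": [
    [0,0,0,0,0,0.07,0],
    [0,0,0,0,0,0.13,0],
    [0,0,0,0,0,0.13,0],
    [0,0,0,0,0,0.13,0]
  ]
}}

```text
time_s: 24.3
position: [0.404, -0.2874, 0.0614]
tcp_rot: [[1.0, -0.019, 0.002], [-0.019, -1.0, -0.002], [0.002, 0.002, -1.0]]
force: [1.4, 0.0, 6.0]
opening: 0.004
grasp_force: 2.9
```

Emit:
{"op": "send_rows", "data": {
  "commands": [
    [0,0,0,0,0,0.05,0],
    [0,0,0,0,0,0.05,0],
    [0,0,0,0,0,0.05,0]
  ]
}}

```text
time_s: 24.55
position: [0.4041, -0.2874, 0.0612]
tcp_rot: [[1.0, -0.019, 0.002], [-0.019, -1.0, -0.002], [0.002, 0.002, -1.0]]
force: [0.7, 0.7, 17.3]
opening: 0.005
grasp_force: 8.6
```

The button is bottomed at 17 N. Retracting clear.

Emit:
{"op": "send_rows", "data": {
  "commands": [
    [0,0,0,0,0,-0.4,0],
    [0,0,0,0,0,-1.2,0],
    [0,0,0,0,0,-2.4,0],
    [0,0,0,0,0,-3.6,0],
    [0,0,0,0,0,-4.8,0],
    [0,0,0,0,0,-5.0,0],
    [0,0,0,0,0,-5.0,0],
    [0,0,0,0,0,-5.0,0]
  ]
}}

```text
time_s: 25.22
position: [0.4026, -0.286, 0.2088]
tcp_rot: [[1.0, -0.019, -0.001], [-0.019, -1.0, 0.001], [-0.001, -0.001, -1.0]]
force: [-0.4, -0.1, -0.3]
opening: 0.004
grasp_force: 0.0
```

Run:
```python
from h import *
old={n:cv2.imread(f"pics/{n}0.png") for n in K}
# check all else in place: difference with the start image outside the arm, plus loggers' columns
s=read_state();print(s["position"],s["force"],s["time_s"])
sc=optics.capture("scene")["image"];f=cv2.absdiff(sc,old["scene"]).max(2)
for n,(x0,y0,x1,y1) in {'crate':(243,150,357,233),'timer':(240,228,272,258),'jar':(370,190,400,226),'reagent':(165,350,206,406),'spray':(362,112,390,170),'blue':(335,268,362,308),'probe cradle':(124,270,180,345)}.items():
    print(n,(f[y0:y1,x0:x1]>60).mean().round(3))
```

```text
[ 0.40264192 -0.2860273   0.20880435] [-0.38502037 -0.05765962 -0.34753419] 25.2167
crate 0.05
timer 0.029
jar 0.0
reagent 0.0
spray 0.0
blue 0.0
probe cradle 0.175
```

Run:
```python
from h import *
def stem(im,M):
    o=[]
    for x in (.455,.47,.50,.52):
        uv=wproj([x,-.322,.066],M).astype(int); row=im.min(2)[uv[1],uv[0]-14:uv[0]+15]; o.append((x,uv.tolist(),row.tolist()[::2]))
    return o
def handle(im,M):
    u=wproj([.44,-.322,.077],M).astype(int);m=(im.max(2)<75).astype(np.uint8)
    m=cv2.morphologyEx(m,cv2.MORPH_OPEN,np.ones((9,9)))
    n,l,st,c=cv2.connectedComponentsWithStats(m);i=l[u[1],u[0]];ys,xs=np.nonzero(l==i)
    pts=np.float32([onz(*wray(p,M),.077)[:2] for p in zip(xs,ys)])*1000
    return u,st[i],cv2.minAreaRect(pts)
print(handle(cv2.imread("pics/w6.png"),np.load("w6.npy")))
im,M=wrist("w13");print(handle(im,M))
```

```text
(array([344, 198]), array([     0,      0,    560,    420, 174761], dtype=int32), ((321.70263671875, -214.6578369140625), (700.1343383789062, 1198.33251953125), 1.9732184410095215))
(array([322, 156]), array([ 297,  113,   52,   66, 1978], dtype=int32), ((449.9898376464844, -322.5851135253906), (59.34810256958008, 46.83816909790039), 0.1564774215221405))
```

The probe is still centred on the cradle line (y = -0.3226). Everything is in place, so I'm handing in.

```bash
python3 -c "
from rig import bot
print(bot.hand_in())"
```

```text
the job is handed in; nothing more can be done
None
```

Both loggers on the rack (1 and 3) now stand upright on the calibrator plate, the probe lies in the cradle, the start button was pressed last, and the job is handed in at about 25 s; hand-in gave no verdict.

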